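# Ready the fossil photo stand: hang the scale plate and click the light dial

## Task

Get the fossil's photo stand ready. First hang the yellow scale plate on the stand's pin: slide its side slot over the pin, let the plate down so that the pin sits in the notch at the slot's inner end, and let go so that it hangs still. Then set the light on the control box: turn the dial anticlockwise back to its off stop, and from there clockwise by four clicks, disturbing neither the fossil on its stage nor the tile, magnet, brush and lens lying about.

Things in the scene. Friction and masses are not known exactly. Their poses are not given: they have to be found in the camera images.
- plate_tab (a point): centre of the grip tab at the top of the loose yellow scale plate, 111 mm above the foot's underside. The tab is 10 mm thick (x), 32 mm wide (y) and 35 mm tall, its top 17 mm above this point. Pinch it across its thickness. Axes as for body scale_plate.
- plate_notch (a point): point of the scale plate where the pin's axis lies when it hangs properly: mid-width, 27 mm below plate_tab. The slot, 11 mm high, opens at the plate's +y edge (35 mm away), runs level and ends 5.5 mm past this point; its centre line is 8.5 mm below this point. There a notch 11 mm wide rises, its roof 3 mm above this point, so the plate drops about 8.5 mm on to the pin.
- pin_mid (a point): middle of the stand's level steel pin, 125 mm above the worktop. The pin, 6 mm in diameter, lies along this point's x. Towards -x (free end) a head 12 mm in diameter begins 27 mm away; towards +x the post's clamp, 20 mm in diameter, begins 29 mm away. Post and clamp end 10 mm above the pin's axis, with nothing above. z is up.
- dial (a joint): angle of the control box's dial in rad: 0 at the off stop, growing clockwise seen from above. It clicks every 20 degrees (0.349); the fourth click from the stop is 1.396, the other stop 2.094. A hidden spring plunger pulls the dial to the nearest click and holds it there; about 0.1 N m takes it over to the next.
- dial_grip (a point): point in the dial's black grip bar, on its vertical turning axis, 68 mm above the worktop, 12 mm below the bar's top. The bar is 12 mm thick (this point's x), 46 mm long (y), 30 mm tall, on a skirt 50 mm in diameter whose top is 51 mm above the worktop. Its +y end has a white line, at a red dot on the box when off. The fixed grey box is 98 x 98 x 44 mm.
- fossil_mid (a point): centre of the loose pale cone-shaped fossil, 42 mm across and 66 mm tall, standing upright on the stand's round light stage, 115 mm to the +y side of the pin; leave it alone
- streak_tile: loose pale tile 48 by 64 by 8 mm lying near the front edge, origin in the middle of its underside; leave it alone
- magnet: loose red and blue bar magnet 15 by 66 by 27 mm near the front edge, origin in the middle of its underside; leave it alone
- brush: loose flat dusting brush 36 by 175 by 11 mm lying at the back left, origin in the middle of its underside; leave it alone
- lens: loose brass folding hand lens 27 by 70 by 10 mm lying open at the back left, origin in the middle of its underside; leave it alone
- scale_plate: the loose yellow scale plate (about 120 g), an upright plate 10 mm thick (x), 70 mm wide (y), 128 mm tall with its tab, on a foot 46 (x) by 70 (y) by 6 mm. Origin in the middle of the foot's underside, z up. Its slot opens towards +y. It hangs upright from its notch.
- photo_stand: the fixed stand, base 116 (x) by 220 (y) by 15 mm, origin in the middle of its underside, axes as for pin_mid. Pin and post are 60 mm to -y of the origin, the light stage with the fossil 55 mm to +y: so the plate goes on from the -y side, its slot opening towards +y.
Mind the look-alikes: they are no part of the job. There is more than one size of the scale_plate; the job needs the middle-sized.

How it is judged:
On the way, in this order (a step that is already met when the one before it is completed fails the run):
1. the scale plate hangs on the pin by its notch, let go (x of plate_notch in the frame of pin_mid between -0.026 and 0.028 m and y of plate_notch in the frame of pin_mid between -0.004 and 0.004 m and z of plate_notch in the frame of pin_mid between -0.004 and 0.004 m and angle between plate_tab's own z axis and vertical below 0.2 rad and contact force between scale_plate and photo_stand above 0.3 N and contact force between scale_plate and the fingers below 0.05 N and linear speed of scale_plate below 0.05 m/s), for 0.2 s.
2. the dial is back at its off stop (value of joint dial below 0.09 rad), for 0.1 s.
3. the dial stands at the fourth click from the stop (value of joint dial between 1.2963 and 1.4963 rad), for 0.3 s.
At the end, for the whole second after the job is handed in: The scale plate, let go, at rest and within 0.2 rad of upright, hangs on the pin with its notch point within 4 mm of the pin's axis sideways and in height, anywhere between the pin's head and the clamp, and the dial, let go, stands at the fourth click (1.396 rad, within 0.1) (all of step 1 and all of step 3); the robot touches nothing.
It fails at once if the fossil is shifted more than 15 mm or tipped (distance of fossil_mid from where it was at the start of the episode above 0.015 m or angle between fossil_mid's own z axis and vertical above 0.3 rad).
It fails at once if the tile is shifted more than 30 mm (distance of streak_tile from where it was at the start of the episode above 0.03 m).
It fails at once if the magnet is shifted more than 30 mm (distance of magnet from where it was at the start of the episode above 0.03 m).
It fails at once if the brush is shifted more than 30 mm (distance of brush from where it was at the start of the episode above 0.03 m).
It fails at once if the hand lens is shifted more than 30 mm (distance of lens from where it was at the start of the episode above 0.03 m).
It also fails if it takes over 67 s, if anything falls off the work surface, if the arm or the gripper's body presses on something with over 40 N, if the wrist force passes 120 N, or if a joint passes its speed limit or range.

## Robot

A 6-joint arm with a two-finger parallel gripper is mounted at the origin on a cart in front of the work surface, level with it; the furniture and walls round the work are solid. World frame = base frame: x ahead of the robot, y to its left, z up, the work surface at z = 0. Lengths are in m, angles in rad, forces in N, time in s.
With the tool pointing down it reaches from about 0.325 to 0.775 m from the base axis. Payload 5.5 kg.
Tool frame: the origin (TCP) lies at the centre of the arm's flange, where the gripper is bolted on; the fingertips stand 173 mm ahead of it and the grasp point (between the pads) lies 155 mm ahead of it; z points along the fingers, y is the direction in which the jaws open and shut (so a half turn about z gives the same grasp; the last joint's range is limited). The gripper opens to 85 mm and grips with 20 to 120 N. Pads are 22 mm wide; open, the fingers measure 114 mm over their backs; the gripper's body (76 mm by 85 mm) begins 54 mm behind the grasp point. The pads swing forward as they close: fully open they stand 13 mm farther back than shut.
Start: joints at [-1.198, 0.091, 1.231, -0, 1.82, -0.057], TCP at [0.25, -0.545, 0.405] pointing down, gripper open.
Joint ranges: [-2.87, 2.87], [-0.86, 2.18], [0.17, 2.46], [-1.51, 4.65], [0.06, 2.69], [-2.65, 2.65]. Speed limits (rad/s): [2.57, 2.57, 3.01, 3.14, 3.14, 3.14].

## Interface

Orientations are given as a unit quaternion [x, y, z, w].
In Python, from workcell import env, capture gives the robot as it stands.
- The arm moves only by the tool step_arm, never from a script. Its argument "rows" is text: rows parted by semicolons, each of 7 numbers parted by spaces: the shift along the tool's x, y, z in mm, then the turn, a rotation vector about the tool's x, y, z in rad, then the finger opening in mm, from 0 to 85.4. A call has exactly 5 rows; each row is the pose to reach, as a shift and turn from the pose commanded when the call began, along the tool's axes at that moment; what a row does not reach only later rows make up. A row lasts 1/10 s, in which the tool goes at most 50 mm and 8.59 degrees, less where a joint would pass 70% of its speed; a pose out of reach is approached as far as the arm can. A call with a gripper value outside its range is refused whole. The fingers move at their own pace and stop on an object; "squeeze" is the grip in N (left out, the last holds). Time passes only in rows, so rows that repeat a pose let the fingers close, or fill a call up. It gives the time, the measured TCP pose, the force and the opening at its end, in the units of the state.
- env.get_obs(): the state, without advancing time (a new reading comes with each control period).
- capture(name): name is "side" or "top"; returns a dict with "color" (384x512x3 uint8, blue, green, red), "vertical_fov" (degrees; the focal length in pixels is half the picture's height over the tangent of half this angle, whatever the lens; pixels are square), "cx", "cy" (the principal point, pixels), "R" (3x3) and "t" (3): a world point X has camera coordinates R X + t. Camera axes: x right, y down, z forward; pixel columns grow to the right and rows downward; lengths in m; the calibration is good to about 2 mm. A picture is of the moment at which its call begins. There is no depth.
- env.finish_job(): hands the job in, once; it reports no verdict.
The state is a dict: "time_s": time; "joints": joint angles; "joint_velocities": joint speeds; "joint_efforts": joint torques, N m; "ee_pos": TCP position; "tcp_rot": TCP orientation; "contact_force": force on the tool from outside, world axes, zero at the start; "wrist_torque": the same for the moment, N m; "grip_width": opening from 0.0 (shut) to 1.0 (fully open).
Only numpy, scipy, OpenCV 4.12 (cv2) and the standard library are available. Lean on these libraries where they do the work, as an engineer would, in place of code of your own. Each camera call takes 0.05 s, during which the arm holds its last target.

## Working session

There is one attempt and no reset: what is moved stays moved. The work goes in short steps, Python scripts to look and compute and a tool call to move; the robot and the scene stay as the last step left them, time stands still between calls to the robot, and variables do not carry over. Pictures are saved under pics/ and viewed, and the job is handed in when it is done.

Besides the shell and the picture viewer there is one more tool, called after ">>>" by a JSON object that holds its "api" and its "payload". step_arm: Moves the arm, as the interface text tells. Its arguments: {"type":"object","properties":{"rows":{"type":"string"},"squeeze":{"type":"number"}},"required":["rows"]}

```bash
ls; mkdir -p pics
cat > h.py <<'E'
import numpy as np, cv2, pickle
def snap(n,tag):
    from workcell import capture
    d=capture(n); cv2.imwrite(f'pics/{tag}.png',d['color']); pickle.dump(d,open(f'{tag}.pkl','wb')); return d
def load(tag): return pickle.load(open(f'{tag}.pkl','rb'))
def f(d): return d['color'].shape[0]/2/np.tan(np.radians(d['vertical_fov'])/2)
def ray(d,u,v):
    R=np.array(d['R']);t=np.array(d['t']);k=f(d)
    c=-R.T@t; r=R.T@np.array([(u-d['cx'])/k,(v-d['cy'])/k,1.]); return c,r
def atz(d,u,v,z):
    c,r=ray(d,u,v); return c+r*(z-c[2])/r[2]
def proj(d,X):
    p=np.array(d['R'])@np.array(X)+np.array(d['t']); k=f(d); return d['cx']+k*p[0]/p[2],d['cy']+k*p[1]/p[2]
def tri(l):
    A=np.zeros((3,3));b=np.zeros(3)
    for d,u,v in l:
        c,r=ray(d,u,v); r=r/np.linalg.norm(r); P=np.eye(3)-np.outer(r,r); A+=P;b+=P@c
    return np.linalg.solve(A,b)
def crop(tag,x0,y0,x1,y1,s,out):
    im=cv2.imread(f'pics/{tag}.png')[y0:y1,x0:x1]; im=cv2.resize(im,None,fx=s,fy=s,interpolation=cv2.INTER_CUBIC)
    for x in range((x0+9)//10*10,x1,10):
        cv2.line(im,((x-x0)*s,0),((x-x0)*s,6 if x%50 else 14),(0,0,255),1)
        if x%20==0: cv2.putText(im,str(x),((x-x0)*s,22),0,.35,(0,0,255),1)
    for y in range((y0+9)//10*10,y1,10):
        cv2.line(im,(0,(y-y0)*s),(6,(y-y0)*s),(0,0,255),1)
        if y%20==0: cv2.putText(im,str(y),(8,(y-y0)*s+4),0,.35,(0,0,255),1)
    cv2.imwrite(f'pics/{out}.png',im)
E
python3 - <<'E'
from h import *
from workcell import env
print(env.get_obs())
for n in('side','top'):
    d=snap(n,n+'0'); print(n,d['vertical_fov'],d['cx'],d['cy'],-np.array(d['R']).T@d['t'],np.round(d['R'],3))
E
```

```text
pics
{'time_s': 0.0, 'joints': array([-1.19770328e+00,  9.18776788e-02,  1.23193371e+00, -1.43277790e-05,
        1.81977961e+00, -5.67359460e-02]), 'joint_velocities': array([-9.44887423e-04, -2.10775230e-03, -6.15634386e-05,  1.08309534e-04,
       -2.25862881e-04, -5.70653473e-04]), 'joint_efforts': array([-2.49081370e-05, -4.58742607e+01, -4.18017590e+01, -4.40905603e-05,
        1.16853474e-02, -2.18765865e-05]), 'ee_pos': array([ 0.2500267 , -0.54548611,  0.40351224]), 'tcp_rot': array([ 9.76994520e-01,  2.13262067e-01, -1.64247566e-04, -9.85605455e-04]), 'contact_force': array([0.44430895, 0.23547402, 0.11685862]), 'wrist_torque': array([-0.05011437, -0.02813806, -0.01191781]), 'grip_width': 0.9990795289006248}
side 53.12147413444565 259.2186449716329 188.30062361940014 [0.32763674 1.03132352 0.62608   ] [[-0.977 -0.213 -0.026]
 [-0.079  0.47  -0.879]
 [ 0.2   -0.857 -0.476]]
top 53.78991283000493 260.55687239864335 186.95309028172403 [0.37155677 0.07185886 1.1846253 ] [[ 0.024 -1.     0.015]
 [-0.987 -0.026 -0.158]
 [ 0.159 -0.011 -0.987]]
```

View pics/side0.png

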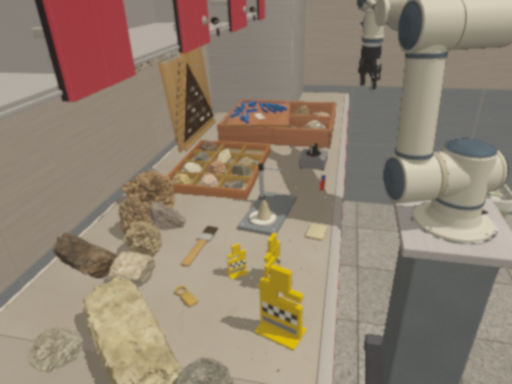

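View pics/top0.png

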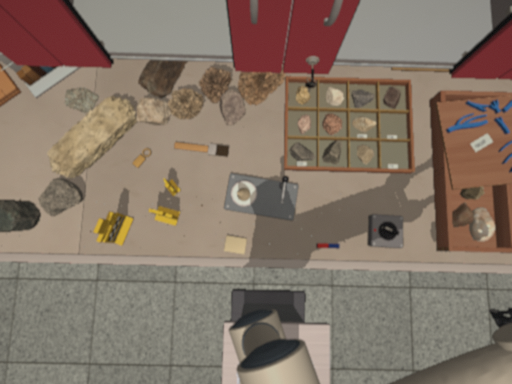

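Run:
```python
from h import *
crop('side0',215,215,315,350,4,'c1')
crop('top0',85,165,205,255,6,'c2')
crop('top0',215,160,415,260,4,'c3')
crop('side0',235,140,335,250,5,'c4')
```

```text
(no output)
```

View pics/c1.png

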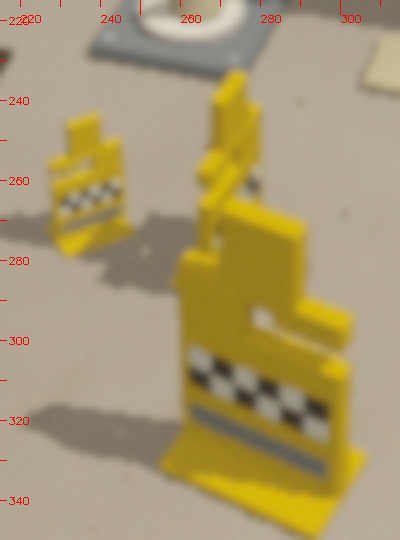

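View pics/c2.png

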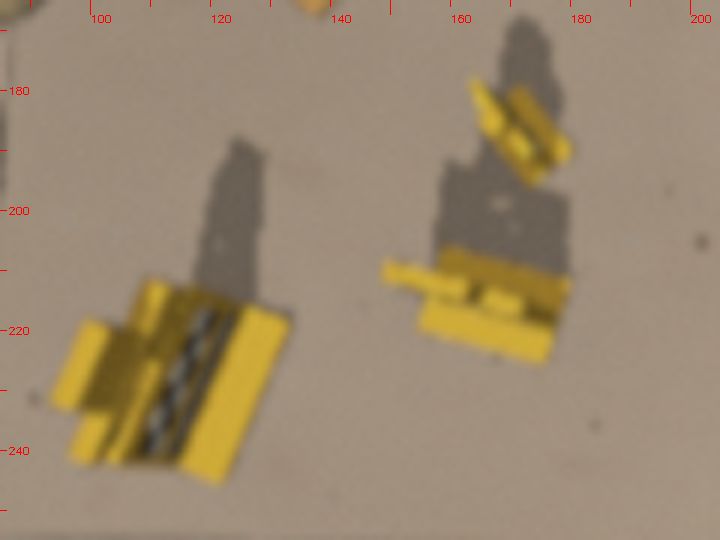

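View pics/c3.png

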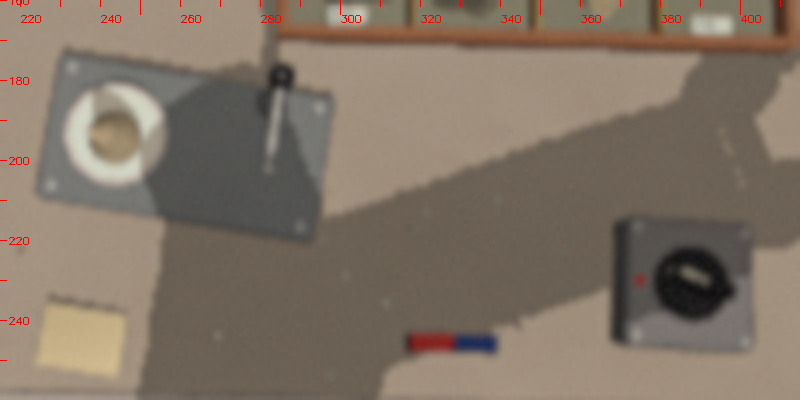

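View pics/c4.png

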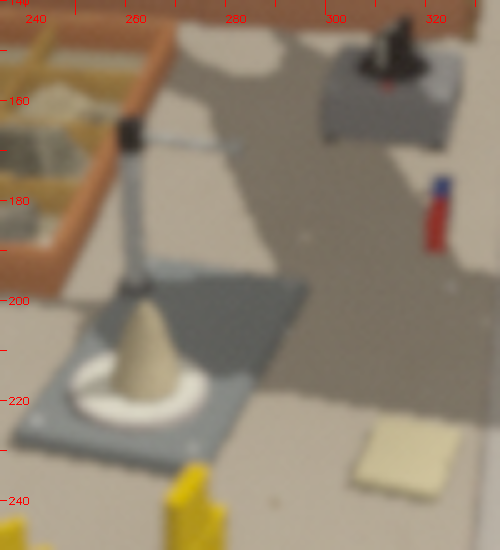

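Run:
```python
from h import *
crop('side0',255,225,290,290,9,'c5')
d=load('top0')
print('foot',[np.round(atz(d,u,v,.006)[:2],4) for u,v in[(154.5,219),(176,225.5),(179.5,212),(158,206)]])
print('base',[np.round(atz(d,u,v,.015)[:2],4) for u,v in[(231,172.5),(298,183.5),(293.5,220.5),(224.5,209)]])
print('tab',[np.round(atz(d,u,v,.128)[:2],4) for u,v in[(149,210),(163,213.5)]])
print('pin',[np.round(atz(d,u,v,.125)[:2],4) for u,v in[(282,202),(284.5,183)]])
print('box',[np.round(atz(d,u,v,.044)[:2],4) for u,v in[(371,215),(402.5,215.5),(403,247.5),(371,246)]])
print('dial',[np.round(atz(d,u,v,.08)[:2],4) for u,v in[(383,226),(398,233)]])
```

```text
foot [array([0.4516, 0.3847]), array([0.4332, 0.3171]), array([0.4753, 0.3087]), array([0.4923, 0.3766])]
base [array([0.603 , 0.1527]), array([ 0.5735, -0.0586]), array([ 0.4572, -0.0456]), array([0.4873, 0.1686])]
tab [array([0.4679, 0.3693]), array([0.4592, 0.3298])]
pin [array([ 0.5004, -0.0016]), array([ 0.5549, -0.0079])]
box [array([ 0.4776, -0.2776]), array([ 0.4786, -0.3735]), array([ 0.3827, -0.3716]), array([ 0.3848, -0.2756])]
dial [array([ 0.443 , -0.3011]), array([ 0.4237, -0.3445])]
```

View pics/c5.png

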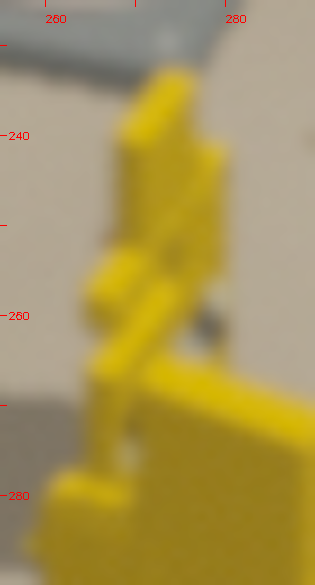

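```bash
cat > ov.py <<'E'
from h import *
def T(yaw,p,pts):  # yaw: rotation about z
    c,s=np.cos(yaw),np.sin(yaw); R=np.array([[c,-s,0],[s,c,0],[0,0,1]]); return np.array(pts)@R.T+np.array(p)
def loop(im,d,P,s,o,col,close=True):
    q=np.array([[(proj(d,X)[0]-o[0]+.5)*s,(proj(d,X)[1]-o[1]+.5)*s] for X in P])
    cv2.polylines(im,[np.round(q).astype(np.int32)],close,col,1,cv2.LINE_AA)
def plate(im,d,yaw,p,s,o,sg=1):
    out=[(-35,6),(35,6),(35,70),(-5.5,70),(-5.5,87),(5.5,87),(5.5,81),(35,81),(35,93.5),(16,93.5),(16,128),(-16,128),(-16,93.5),(-35,93.5)]
    for x,col in((5,(255,0,0)),(-5,(0,255,0))):
        loop(im,d,T(yaw,p,[(x/1e3,sg*y/1e3,z/1e3) for y,z in out]),s,o,col)
    loop(im,d,T(yaw,p,[(a*.023,b*.035,.006) for a,b in((-1,-1),(1,-1),(1,1),(-1,1))]),s,o,(0,0,255))
def stand(im,d,yaw,p,s,o):
    loop(im,d,T(yaw,p,[(a*.058,b*.11,.015) for a,b in((-1,-1),(1,-1),(1,1),(-1,1))]),s,o,(0,0,255))
    loop(im,d,T(yaw,p,[(-.027,-.06,.125),(.029,-.06,.125)]),s,o,(0,255,0))
    th=np.linspace(0,6.28,24)
    loop(im,d,T(yaw,p,[(-.027,-.06+.006*np.cos(t),.125+.006*np.sin(t)) for t in th]),s,o,(255,0,0))
    loop(im,d,T(yaw,p,[(.021*np.cos(t),.055+.021*np.sin(t),.025) for t in th]),s,o,(255,0,255))
def view(tag,box,s):
    im=cv2.imread(f'pics/{tag}.png')[box[1]:box[3],box[0]:box[2]]
    return cv2.resize(im,None,fx=s,fy=s,interpolation=cv2.INTER_CUBIC)
E
python3 - <<'E'
from ov import *
yp,pp=np.radians(-14.2),(.4633,.3475,0)
ys,ps=np.radians(-8),(.5303,.0543,0)
for tag,b in(('side0',(250,225,300,290)),('top0',(140,195,190,235))):
  d=load(tag)
  A=[]
  for sg in(1,-1):
    im=view(tag,b,8); plate(im,d,yp,pp,8,b,sg); A.append(im)
  cv2.imwrite(f'pics/ov_{tag}.png',np.hstack(A))
A=[]
for tag,b in(('side0',(230,150,310,240)),('top0',(218,160,303,250))):
  d=load(tag); im=view(tag,b,5); stand(im,d,ys,ps,5,b); A.append(im)
cv2.imwrite('pics/ov_st.png',np.hstack([a[:450,:400] for a in A]))
E
```

```text
(no output)
```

View pics/ov_side0.png

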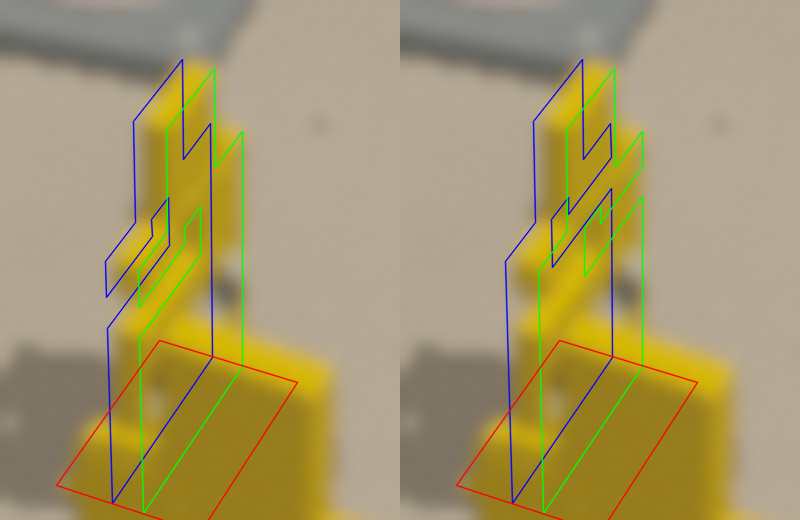

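View pics/ov_top0.png

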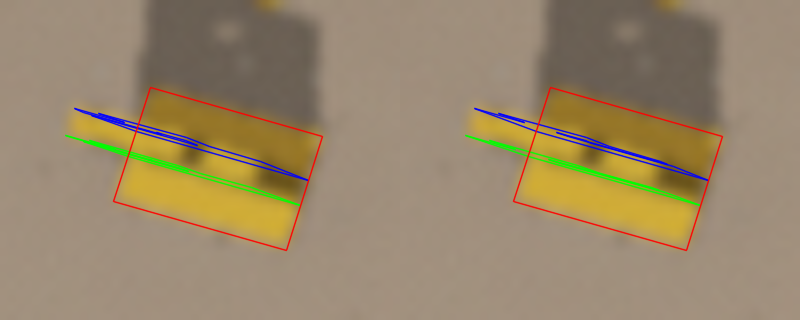

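View pics/ov_st.png

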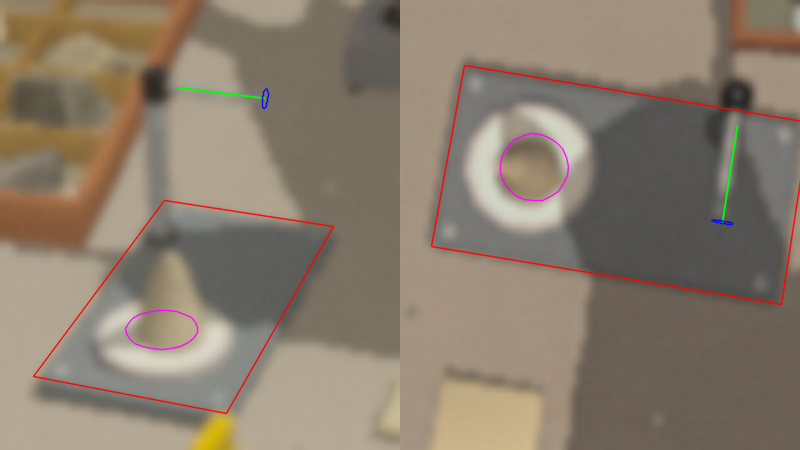

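Run:
```python
from h import *
crop('side0',250,155,295,180,16,'c6')
crop('top0',270,170,300,210,14,'c7')
crop('top0',365,210,410,252,14,'c8')
crop('side0',295,140,332,175,16,'c9')
```

```text
(no output)
```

View pics/c6.png

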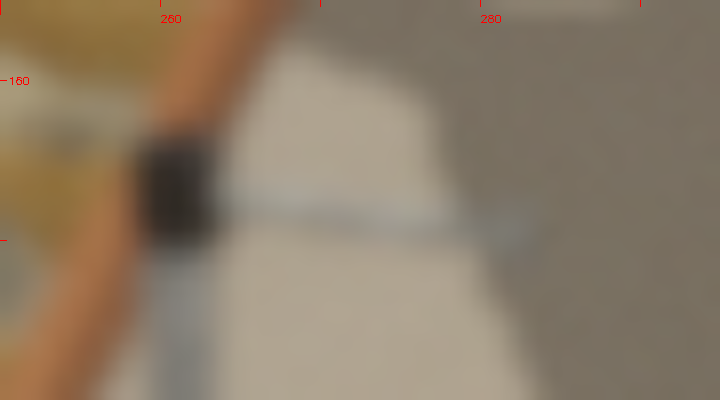

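View pics/c7.png

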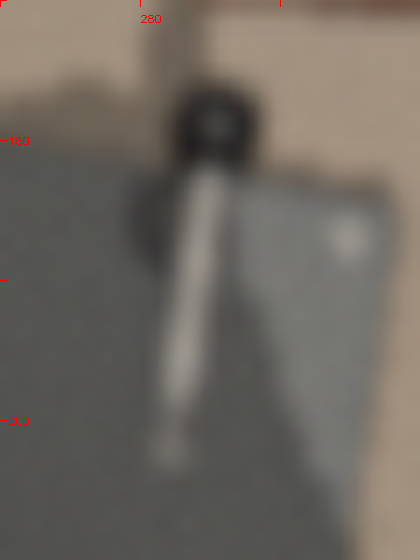

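View pics/c8.png

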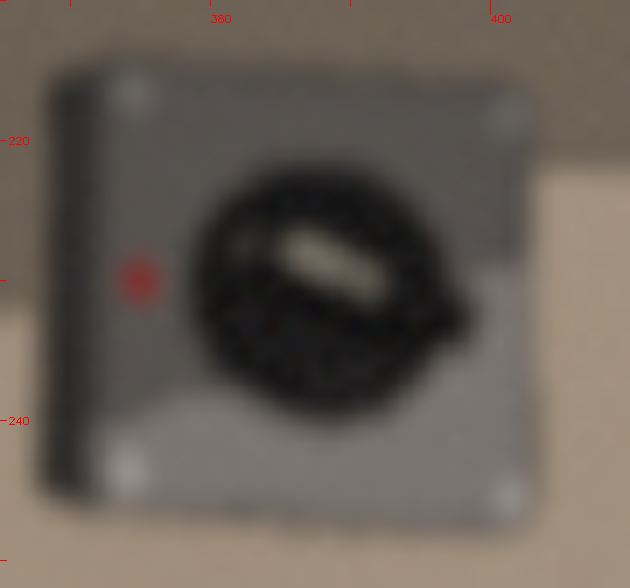

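View pics/c9.png

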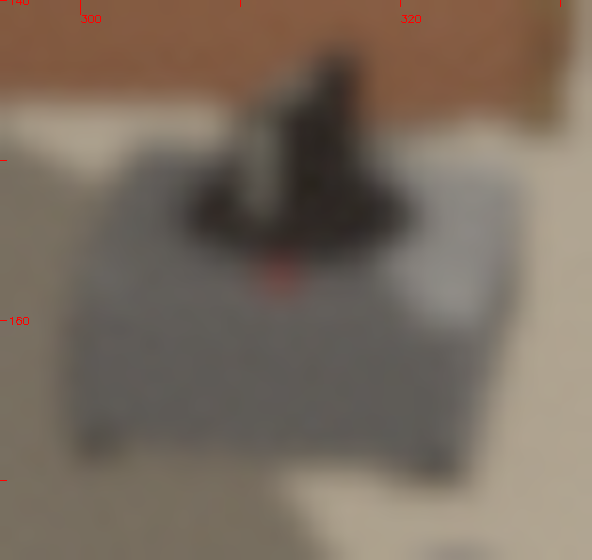

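Run:
```python
from h import *
s=load('side0');t=load('top0')
for o in(0,.5):
  print('head',tri([(t,282.1-o,202.2-o),(s,282.4-o,169.3-o)]))
  print('post/clamp',tri([(t,285.1-o,179-o),(s,261-o,167.2-o)]))
  print('clampface',tri([(t,284.8-o,182-o),(s,263.5-o,167.3-o)]))
  print('fossil tip',tri([(t,0,0),(s,1,1)]) if 0 else '')
  print('dial',atz(t,387.8-o,230-o,.051),[np.round(atz(t,u-o,v-o,.08)[:2],4) for u,v in[(382,226),(397.5,233)]],[np.round(atz(t,u-o,v-o,.044)[:2],4) for u,v in[(371.5,215),(402.5,215.5),(402.5,247.5),(371,246)]],atz(t,375-o,230-o,.044))
ys=np.radians(-8);print(np.cos(ys),np.sin(ys))
```

```text
head [ 0.49772104 -0.00214935  0.12421685]
post/clamp [ 0.56507637 -0.00983677  0.12260612]
clampface [ 0.55665494 -0.00900276  0.12321012]
fossil tip 
dial [ 0.43328975 -0.32499721  0.051     ] [array([ 0.4429, -0.2982]), array([ 0.4237, -0.343 ])] [array([ 0.4777, -0.2791]), array([ 0.4786, -0.3735]), array([ 0.3826, -0.3701]), array([ 0.3848, -0.2756])] [ 0.43270514 -0.28871584  0.044     ]
head [ 0.49890296 -0.00055117  0.12653992]
post/clamp [ 0.56614208 -0.00820068  0.1249671 ]
clampface [ 0.55773514 -0.0073713   0.1255651 ]
fossil tip 
dial [ 0.43474313 -0.323536    0.051     ] [array([ 0.4443, -0.2967]), array([ 0.4251, -0.3416])] [array([ 0.4792, -0.2777]), array([ 0.4801, -0.3721]), array([ 0.3841, -0.3687]), array([ 0.3862, -0.2741])] [ 0.43416657 -0.28723904  0.044     ]
0.9902680687415704 -0.13917310096006544
```

```bash
cat > go.py <<'E'
import sys,numpy as np
from scipy.spatial.transform import Rotation as Ro
from workcell import env
def go(x,y,z,ang):
    """target TCP pos, world angle (deg) of tool y; tool down"""
    o=env.get_obs(); R=Ro.from_quat(o['tcp_rot']); a=np.radians(ang)
    Y=np.array([np.cos(a),np.sin(a),0]);Z=np.array([0,0,-1.]);X=np.cross(Y,Z)
    Rt=Ro.from_matrix(np.stack([X,Y,Z],1))
    sh=R.inv().apply(np.array([x,y,z])-o['ee_pos'])*1e3; rv=(R.inv()*Rt).as_rotvec()
    yy=R.as_matrix()[:,1]
    print('t',round(o['time_s'],2),'pos',np.round(o['ee_pos'],4),'yang',round(np.degrees(np.arctan2(yy[1],yy[0])),1),'grip',round(o['grip_width']*85.4,1),'F',np.round(o['contact_force'],1),'j',np.round(o['joints'],2))
    print('shift',np.round(sh,1),'rot',np.round(rv,4))
go(*map(float,sys.argv[1:5]))
E
python3 go.py .463 .348 .42 -14.2
```

```text
t 0.1 pos [ 0.25   -0.5455  0.4037] yang -65.4 grip 85.4 F [-0.3  0.5 -0.2] j [-1.2   0.09  1.23  0.    1.82 -0.06]
shift [ 565.9 -723.5  -15. ] rot [-0.0016 -0.0009 -0.8932]
```

>>> {"api": "step_arm", "payload": {"rows": "28 -36 -3 0 0 -0.05 40; 56 -72 -6 0 0 -0.15 40; 85 -109 -10 0 0 -0.25 40; 113 -145 -13 0 0 -0.35 40; 143 -183 -15 0 0 -0.45 40"}}

```text
time_s: 0.6
ee_pos: [0.3037, -0.3179, 0.4193]
tcp_rot: [0.904, 0.427, 0.0, -0.0]
contact_force: [1.5, 0.1, 0.6]
grip_width: 0.473
```

```bash
python3 go.py .463 .348 .42 -14.2
```

```text
t 0.6 pos [ 0.3037 -0.3179  0.4193] yang -39.4 grip 40.4 F [1.5 0.1 0.6] j [-0.89 -0.34  1.6   0.    1.88 -0.2 ]
shift [ 6.157e+02 -2.995e+02 -4.000e-01] rot [-3.000e-04 -3.000e-04 -4.398e-01]
```

>>> {"api": "step_arm", "payload": {"rows": "48 -11 0 0 0 -0.1 40; 95 -22 0 0 0 -0.2 40; 143 -33 0 0 0 -0.3 40; 190 -44 0 0 0 -0.38 40; 238 -56 0 0 0 -0.44 40"}}

```text
time_s: 1.1
ee_pos: [0.4126, -0.0985, 0.4194]
tcp_rot: [0.789, 0.614, -0.0, 0.0]
contact_force: [1.4, -0.4, -0.6]
grip_width: 0.471
```

```bash
python3 go.py .463 .348 .42 -14.2
```

```text
t 1.1 pos [ 0.4126 -0.0985  0.4194] yang -14.2 grip 40.2 F [ 1.4 -0.4 -0.6] j [-0.31 -0.38  1.63 -0.    1.89 -0.07]
shift [445.2 -60.8  -0.6] rot [ 0.0001  0.0001 -0.0004]
```

>>> {"api": "step_arm", "payload": {"rows": "48 -7 0 0 0 0 40; 96 -13 0 0 0 0 40; 145 -20 0 0 0 0 40; 193 -26 0 0 0 0 40; 240 -33 0 0 0 0 40"}}

```text
time_s: 1.6
ee_pos: [0.4396, 0.1424, 0.4193]
tcp_rot: [0.79, 0.613, -0.0, -0.0]
contact_force: [1.2, -0.2, 1.5]
grip_width: 0.464
```

>>> {"api": "step_arm", "payload": {"rows": "48 -7 0 0 0 0 40; 96 -13 0 0 0 0 40; 144 -20 0 0 0 0 40; 190 -26 0 0 0 0 40; 205 -28 0 0 0 0 40"}}

```text
time_s: 2.1
ee_pos: [0.4633, 0.3495, 0.4178]
tcp_rot: [0.789, 0.615, -0.001, -0.001]
contact_force: [0.3, -0.9, -0.6]
grip_width: 0.47
```

```bash
python3 go.py .463 .348 .27 -14.2
python3 - <<'E'
from h import *
snap('side','s1'); snap('top','t1')
crop('s1',210,150,310,300,4,'a1'); crop('t1',120,150,230,250,5,'a2')
a=cv2.imread('pics/a1.png');b=cv2.imread('pics/a2.png')[:500,:400]; b=cv2.copyMakeBorder(b,0,100,0,0,0) if b.shape[0]<600 else b
cv2.imwrite('pics/a.png',np.hstack([a,b]))
E
```

```text
t 2.1 pos [0.4633 0.3495 0.4178] yang -14.2 grip 40.2 F [ 0.3 -0.9 -0.6] j [0.59 0.04 1.26 0.   1.84 0.83]
shift [ -1.4   0.4 147.8] rot [-0.0024  0.001   0.0007]
```

View pics/a.png

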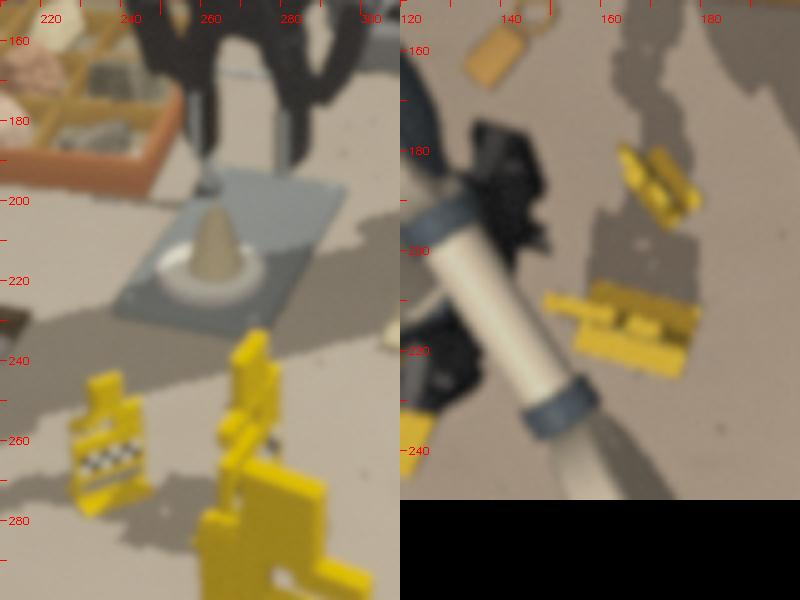

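>>> {"api": "step_arm", "payload": {"rows": "-1 0 30 0 0 0 40; -1 0 65 0 0 0 40; -1 0 100 0 0 0 40; -1 0 130 0 0 0 40; -1 0 147 0 0 0 40", "squeeze": 40}}

```text
time_s: 2.7
ee_pos: [0.4632, 0.3426, 0.2696]
tcp_rot: [0.791, 0.612, -0.002, 0.0]
contact_force: [0.8, -1.4, 0.1]
grip_width: 0.467
```

>>> {"api": "step_arm", "payload": {"rows": "0 0 0 0 0 0 0; 0 0 0 0 0 0 0; 0 0 0 0 0 0 0; 0 0 0 0 0 0 0; 0 0 0 0 0 0 0", "squeeze": 40}}

```text
time_s: 3.2
ee_pos: [0.4636, 0.3448, 0.2737]
tcp_rot: [0.79, 0.613, 0.001, 0.0]
contact_force: [0.0, 1.0, 2.5]
grip_width: 0.105
```

```bash
python3 go.py .463 .348 .47 -14.2
python3 - <<'E'
from h import *
snap('side','s2'); snap('top','t2')
crop('s2',220,190,320,340,4,'a')
E
```

```text
t 3.2 pos [0.4636 0.3448 0.2737] yang -14.4 grip 9.0 F [0.  1.  2.5] j [ 0.58  0.04  1.51 -0.    1.58  0.83]
shift [   3.1   -1.2 -196.3] rot [ 0.0011 -0.0011 -0.0032]
```

View pics/a.png

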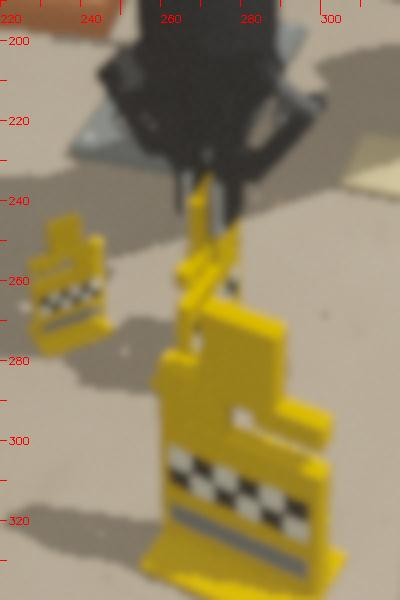

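>>> {"api": "step_arm", "payload": {"rows": "0 0 -10 0 0 0 0; 0 0 -30 0 0 0 0; 0 0 -70 0 0 0 0; 0 0 -115 0 0 0 0; 0 0 -150 0 0 0 0"}}

```text
time_s: 3.8
ee_pos: [0.4631, 0.3447, 0.4262]
tcp_rot: [0.79, 0.613, 0.001, 0.0]
contact_force: [1.4, 0.3, -1.1]
grip_width: 0.107
```

```bash
python3 go.py .5175 -.067 .453 -8
python3 - <<'E'
from h import *
snap('side','s3')
crop('s3',190,130,340,280,4,'a')
E
```

```text
t 3.8 pos [0.4631 0.3447 0.4262] yang -14.4 grip 9.2 F [ 1.4  0.3 -1.1] j [0.58 0.03 1.25 0.   1.85 0.83]
shift [-385.3  154.9  -27.2] rot [ 0.0018 -0.0018 -0.1112]
```

View pics/a.png

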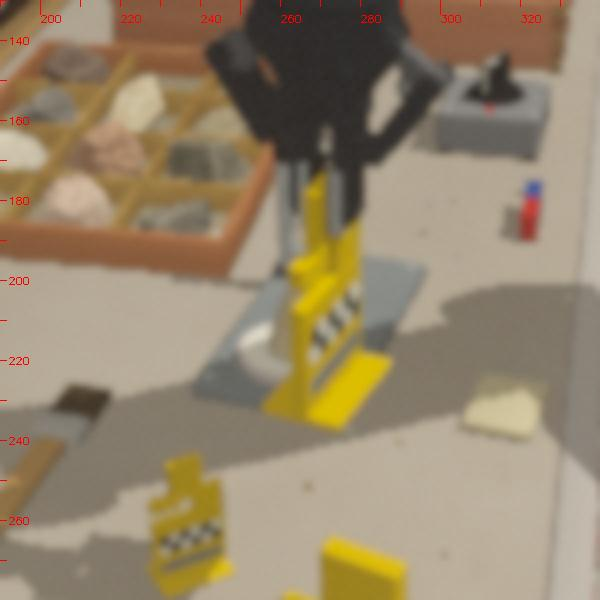

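>>> {"api": "step_arm", "payload": {"rows": "-18 7 -5 0 0 0 0; -52 21 -15 0 0 -0.03 0; -92 37 -25 0 0 -0.06 0; -132 53 -25 0 0 -0.09 0; -172 69 -25 0 0 -0.11 0"}}

```text
time_s: 4.35
ee_pos: [0.4873, 0.1597, 0.4486]
tcp_rot: [0.755, 0.656, 0.001, 0.0]
contact_force: [0.7, -1.1, -1.9]
grip_width: 0.111
```

```bash
python3 go.py .517 -.0645 .45 -8
```

```text
t 4.35 pos [0.4873 0.1597 0.4486] yang -8.0 grip 9.5 F [ 0.7 -1.1 -1.9] j [ 0.25 -0.13  1.37 -0.    1.9   0.39]
shift [-217.9   60.5   -1.4] rot [ 0.0014 -0.0005  0.0005]
```

>>> {"api": "step_arm", "payload": {"rows": "-45 12 0 0 0 0 0; -90 25 0 0 0 0 0; -135 37 0 0 0 0 0; -175 49 0 0 0 0 0; -205 57 0 0 0 0 0"}}

```text
time_s: 4.85
ee_pos: [0.515, -0.0523, 0.448]
tcp_rot: [0.756, 0.655, -0.0, 0.0]
contact_force: [0.3, 1.1, -1.1]
grip_width: 0.106
```

>>> {"api": "step_arm", "payload": {"rows": "-8 2 0 0 0 0 0; -13 3 5 0 0 0 0; -13 3 20 0 0 0 0; -13 3 40 0 0 0 0; -13 3 50 0 0 0 0"}}

```text
time_s: 5.35
ee_pos: [0.5162, -0.062, 0.3957]
tcp_rot: [0.755, 0.656, -0.001, -0.001]
contact_force: [-0.2, 0.2, -1.9]
grip_width: 0.112
```

```bash
python3 go.py .517 -.0645 .324 -8
python3 - <<'E'
from h import *
snap('side','s4');snap('top','t4')
crop('s4',220,80,340,230,4,'a1'); crop('t4',230,130,310,250,5,'a2')
a=cv2.imread('pics/a1.png')[:,:400];b=cv2.imread('pics/a2.png')
cv2.imwrite('pics/a.png',np.hstack([a,b]))
E
```

```text
t 5.35 pos [ 0.5162 -0.062   0.3957] yang -8.0 grip 9.6 F [-0.2  0.2 -1.9] j [-0.19 -0.13  1.46  0.    1.81 -0.05]
shift [-2.4  1.3 71.7] rot [-0.0025 -0.0006  0.0004]
```

View pics/a.png

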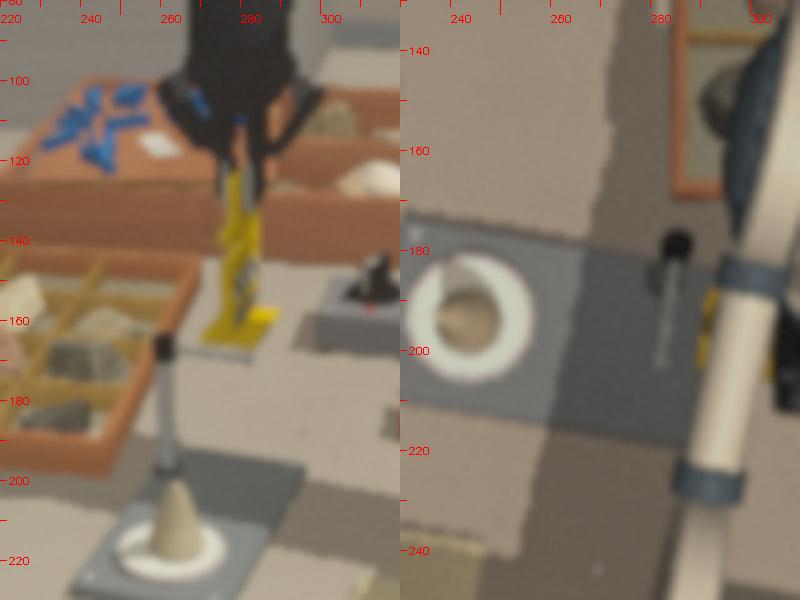

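>>> {"api": "step_arm", "payload": {"rows": "-1 1 12 0 0 0 0; -2 1 30 0 0 0 0; -2 1 50 0 0 0 0; -2 1 65 0 0 0 0; -2 1 71 0 0 0 0"}}

```text
time_s: 5.95
ee_pos: [0.5169, -0.0651, 0.3249]
tcp_rot: [0.755, 0.656, -0.001, -0.001]
contact_force: [-0.9, -0.8, -2.0]
grip_width: 0.112
```

```bash
python3 go.py .525 -.007 .3232 -8
python3 - <<'E'
from h import *
snap('side','s5');snap('top','t5')
crop('s5',225,110,325,230,6,'a1'); crop('t5',260,160,310,230,8,'a2')
a=cv2.imread('pics/a1.png')[:550,:500];b=cv2.imread('pics/a2.png')[:550,:300]
cv2.imwrite('pics/a.png',np.hstack([a,b]))
E
```

```text
t 5.95 pos [ 0.5169 -0.0651  0.3249] yang -8.1 grip 9.6 F [-0.9 -0.8 -2. ] j [-0.19 -0.12  1.58  0.    1.68 -0.05]
shift [58.7 -0.1  1.7] rot [-0.0022 -0.0002 -0.0011]
```

View pics/a.png

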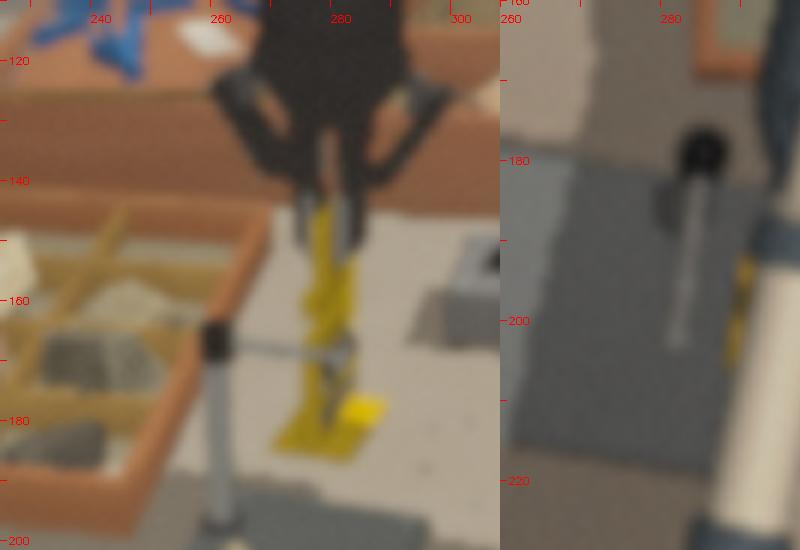

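```bash
cat > chk.py <<'E'
from ov import *
from workcell import env
import sys
def chk(tag,dy=3.0,dx=0.,dz=0.,box=(260,135,300,195),s=12,nm='ovp'):
    o=env.get_obs(); e=o['ee_pos']; a=np.radians(-8)
    p=np.array([e[0],e[1],e[2]-.2737+dz])+dy/1e3*np.array([-np.sin(a),np.cos(a),0])+dx/1e3*np.array([np.cos(a),np.sin(a),0])
    im0=view(tag,box,s); im=im0.copy(); d=load(tag); plate(im,d,a,p,s,box)
    pm=np.array([.5285,-.0045,0]); st=pm+.06*np.array([-np.sin(a),np.cos(a),0]); stand(im,d,a,st,s,box)
    n=p+np.array([0,0,.084]); q=n-np.array([.5285,-.0045,.125]); 
    print('notch rel pin x,y,z mm',np.round(1e3*np.array([q[0]*np.cos(a)+q[1]*np.sin(a),-q[0]*np.sin(a)+q[1]*np.cos(a),q[2]]),1))
    w=np.hstack([im0,im]); cv2.imwrite(f'pics/{nm}.png',w[:600] if w.shape[1]<=800 else cv2.resize(w,(800,int(w.shape[0]*800/w.shape[1]))))
E
python3 -c "
from chk import *
chk('s5')"
```

```text
notch rel pin x,y,z mm [ -2.9 -58.7  11.2]
```

View pics/ovp.png

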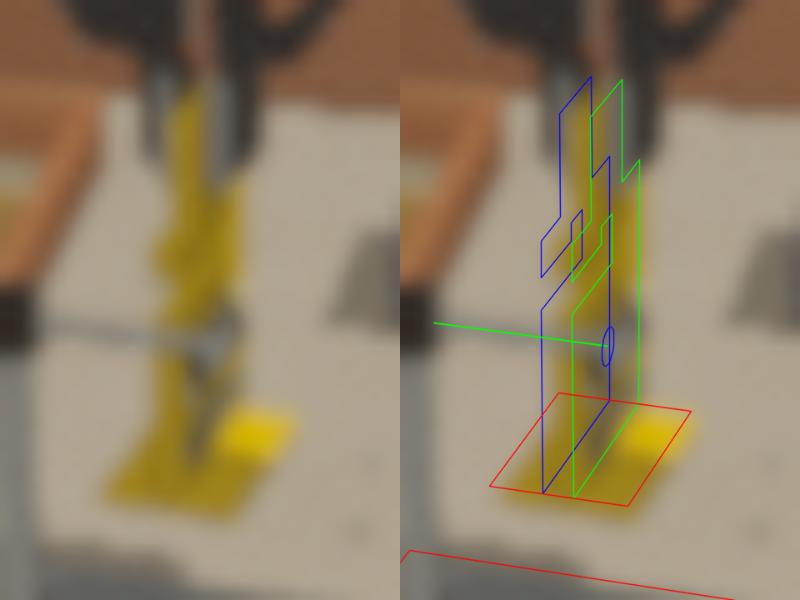

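```bash
python3 -c "
from chk import *
chk('t5',box=(270,170,310,220),nm='ovt')"
```

```text
notch rel pin x,y,z mm [ -2.9 -58.7  11.2]
```

View pics/ovt.png

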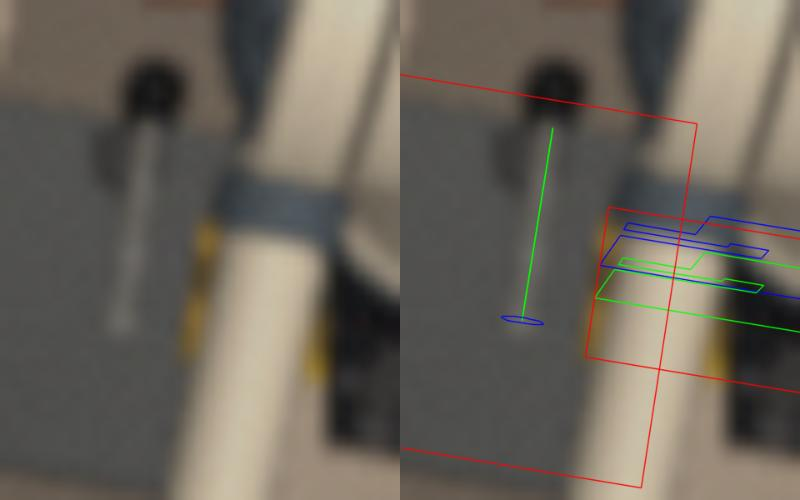

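>>> {"api": "step_arm", "payload": {"rows": "3 0 1.7 0 0 0 0; 8 0 1.7 0 0 0 0; 13 0 1.7 0 0 0 0; 16 0 1.7 0 0 0 0; 16 0 1.7 0 0 0 0"}}

```text
time_s: 6.55
ee_pos: [0.5194, -0.0489, 0.3253]
tcp_rot: [0.755, 0.656, 0.0, 0.0]
contact_force: [0.1, -0.2, -2.3]
grip_width: 0.115
```

```bash
python3 go.py .525 -.007 .3232 -8; python3 -c "
from chk import *
snap('side','s6'); chk('s6',box=(265,138,295,190),s=14)"
```

```text
t 6.55 pos [ 0.5194 -0.0489  0.3253] yang -8.0 grip 9.8 F [ 0.1 -0.2 -2.3] j [-0.16 -0.12  1.58  0.    1.68 -0.02]
shift [42.3 -0.3  2.1] rot [ 0.0005 -0.0001 -0.0005]
notch rel pin x,y,z mm [ -2.8 -42.5  10.5]
```

View pics/ovp.png

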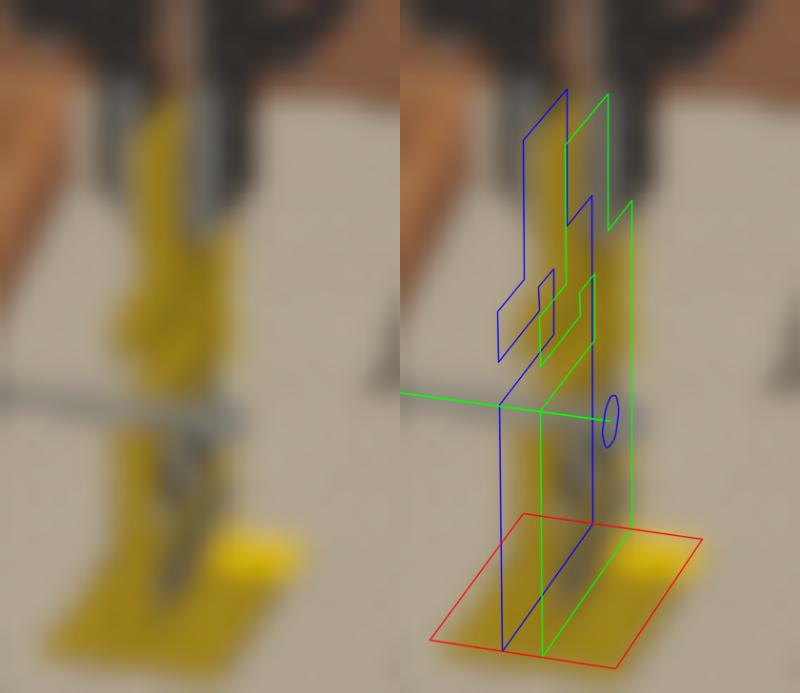

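>>> {"api": "step_arm", "payload": {"rows": "2 0 0 0 0 0 0; 5 0 0 0 0 0 0; 8 0 0 0 0 0 0; 10 0 0 0 0 0 0; 12 0 0 0 0 0 0"}}

```text
time_s: 7.1
ee_pos: [0.521, -0.0374, 0.3249]
tcp_rot: [0.755, 0.656, -0.0, -0.0]
contact_force: [-0.2, 0.4, -0.7]
grip_width: 0.107
```

```bash
python3 go.py .525 -.007 .3232 -8; python3 -c "
from chk import *
snap('side','s7'); chk('s7',box=(265,138,295,190),s=14)"
```

```text
t 7.1 pos [ 0.521  -0.0374  0.3249] yang -8.1 grip 9.1 F [-0.2  0.4 -0.7] j [-0.14 -0.12  1.58 -0.    1.68  0.  ]
shift [30.6 -0.3  1.7] rot [-0.0001  0.     -0.0013]
notch rel pin x,y,z mm [ -2.8 -30.4  10.3]
```

View pics/ovp.png

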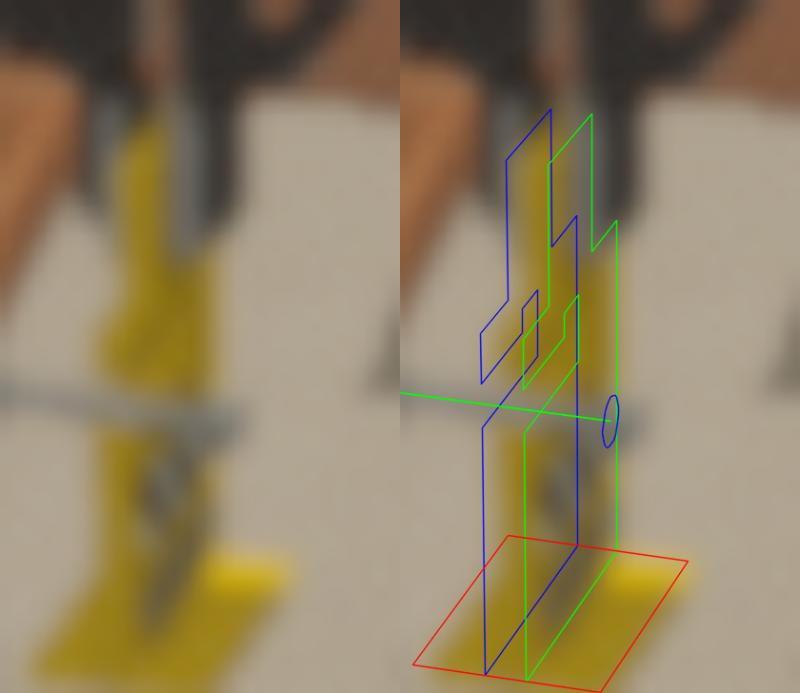

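>>> {"api": "step_arm", "payload": {"rows": "4 0 0 0 0 0 0; 9 0 0 0 0 0 0; 14 0 0 0 0 0 0; 19 0 0 0 0 0 0; 22 0 0 0 0 0 0"}}

```text
time_s: 7.65
ee_pos: [0.5242, -0.0152, 0.325]
tcp_rot: [0.755, 0.656, 0.0, -0.0]
contact_force: [0.6, 0.0, -1.4]
grip_width: 0.108
```

```bash
python3 go.py .525 -.007 .3232 -8; python3 -c "
from chk import *
snap('side','s8');snap('top','t8'); chk('s8',box=(265,138,295,190),s=14); chk('t8',box=(270,170,310,220),nm='ovt',dy=4)"
```

```text
t 7.65 pos [ 0.5242 -0.0152  0.325 ] yang -8.1 grip 9.2 F [ 0.6  0.  -1.4] j [-0.09 -0.11  1.58  0.    1.68  0.05]
shift [ 8.2 -0.3  1.8] rot [-0.0001 -0.0001 -0.0009]
notch rel pin x,y,z mm [-2.8 -8.3 10.3]
notch rel pin x,y,z mm [-2.8 -7.3 10.3]
```

View pics/ovp.png

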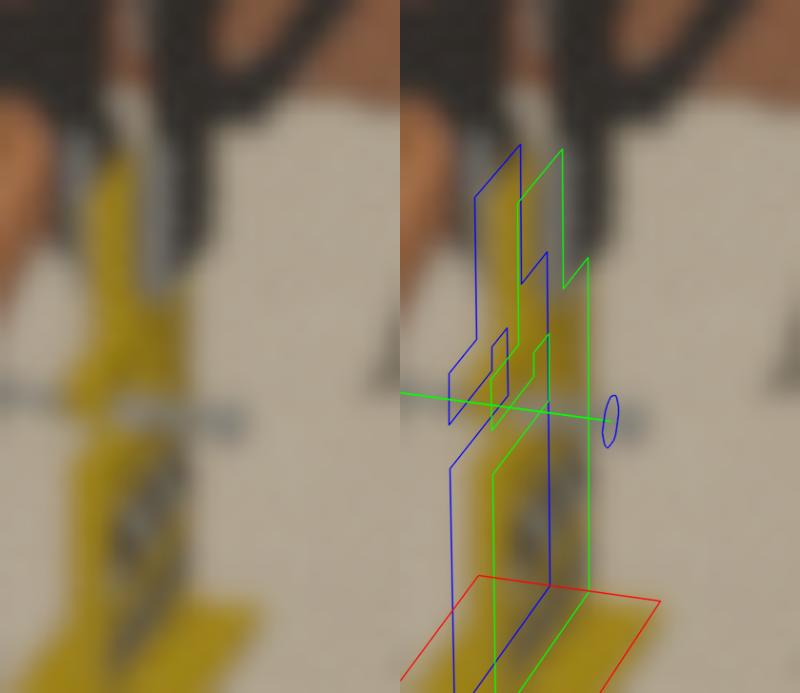

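View pics/ovt.png

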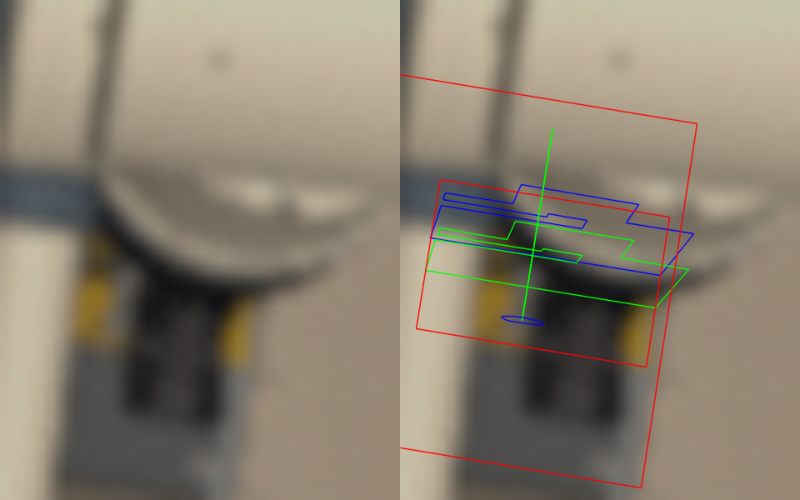

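>>> {"api": "step_arm", "payload": {"rows": "3 0 0 0 0 0 0; 6 0 0 0 0 0 0; 8 0 0 0 0 0 0; 8.5 0 0 0 0 0 0; 8.5 0 0 0 0 0 0"}}

```text
time_s: 8.25
ee_pos: [0.5253, -0.0073, 0.3249]
tcp_rot: [0.755, 0.656, -0.0, -0.0]
contact_force: [0.9, -0.3, -2.3]
grip_width: 0.111
```

>>> {"api": "step_arm", "payload": {"rows": "0.5 0 0 0 0 0 0; 1 0 0 0 0 0 0; 1 0 0 0 0 0 0; 1 0 0 0 0 0 0; 1 0 0 0 0 0 0"}}

```text
time_s: 8.75
ee_pos: [0.5254, -0.0064, 0.325]
tcp_rot: [0.755, 0.656, -0.0, -0.0]
contact_force: [0.2, -0.6, -1.3]
grip_width: 0.107
```

>>> {"api": "step_arm", "payload": {"rows": "0.5 0 0 0 0 0 0; 1 0 0 0 0 0 0; 1 0 0 0 0 0 0; 1 0 0 0 0 0 0; 1 0 0 0 0 0 0"}}

```text
time_s: 9.25
ee_pos: [0.5256, -0.0054, 0.325]
tcp_rot: [0.755, 0.656, -0.0, 0.0]
contact_force: [0.4, 0.8, -2.3]
grip_width: 0.109
```

>>> {"api": "step_arm", "payload": {"rows": "0.5 0 0 0 0 0 0; 1 0 0 0 0 0 0; 1 0 0 0 0 0 0; 1 0 0 0 0 0 0; 1 0 0 0 0 0 0"}}

```text
time_s: 9.75
ee_pos: [0.5257, -0.0044, 0.325]
tcp_rot: [0.755, 0.656, 0.0, -0.0]
contact_force: [0.1, 0.3, -2.1]
grip_width: 0.11
```

>>> {"api": "step_arm", "payload": {"rows": "0.5 0 0 0 0 0 0; 1 0 0 0 0 0 0; 1 0 0 0 0 0 0; 1 0 0 0 0 0 0; 1 0 0 0 0 0 0"}}

```text
time_s: 10.25
ee_pos: [0.5258, -0.0038, 0.325]
tcp_rot: [0.755, 0.655, -0.0, 0.0]
contact_force: [-1.1, -4.3, -2.0]
grip_width: 0.109
```

>>> {"api": "step_arm", "payload": {"rows": "-2 0 0 0 0 0 0; -3.2 0 0 0 0 0 0; -3.2 0 0 0 0 0 0; -3.2 0 2 0 0 0 0; -3.2 0 4 0 0 0 0"}}

```text
time_s: 10.75
ee_pos: [0.5254, -0.0064, 0.3209]
tcp_rot: [0.755, 0.656, 0.0, -0.0]
contact_force: [-0.2, -0.1, -1.4]
grip_width: 0.107
```

>>> {"api": "step_arm", "payload": {"rows": "0 0 1 0 0 0 0; 0 0 2 0 0 0 0; 0 0 3 0 0 0 0; 0 0 3 0 0 0 0; 0 0 3 0 0 0 0"}}

```text
time_s: 11.25
ee_pos: [0.5254, -0.0066, 0.318]
tcp_rot: [0.755, 0.656, 0.0, -0.0]
contact_force: [-0.0, -0.2, -2.2]
grip_width: 0.106
```

```bash
python3 go.py .525 -.007 .3162 -8; python3 -c "
from chk import *
snap('side','s9'); chk('s9',dy=4,box=(265,138,295,190),s=14)"
```

```text
t 11.25 pos [ 0.5254 -0.0066  0.318 ] yang -8.1 grip 9.0 F [-0.  -0.2 -2.2] j [-0.08 -0.11  1.58  0.    1.67  0.06]
shift [-0.5 -0.3  1.8] rot [-0.     -0.0001 -0.0014]
notch rel pin x,y,z mm [-2.8  1.5  3.3]
```

View pics/ovp.png

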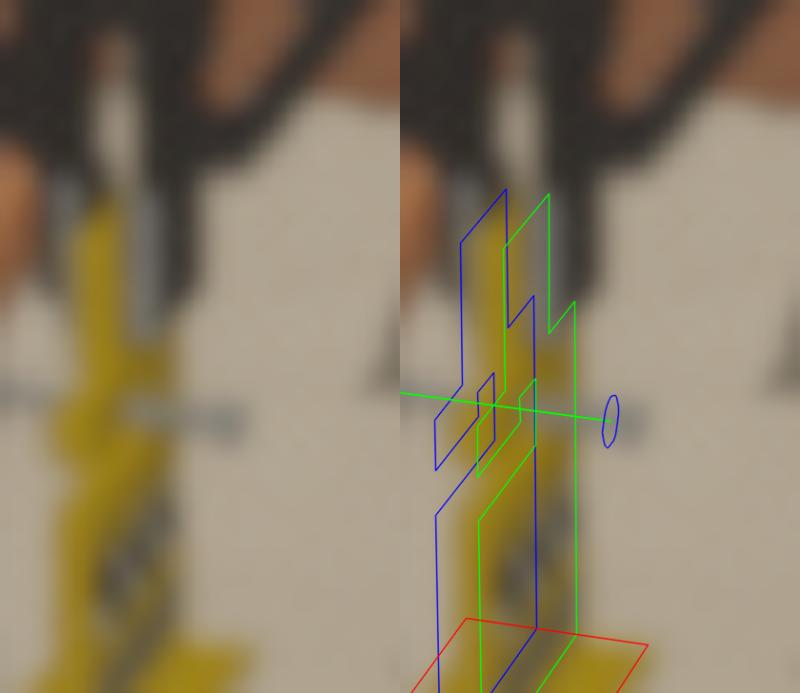

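>>> {"api": "step_arm", "payload": {"rows": "0 0 0.7 0 0 0 0; 0 0 1.4 0 0 0 0; 0 0 2 0 0 0 0; 0 0 2 0 0 0 0; 0 0 2 0 0 0 0"}}

```text
time_s: 11.8
ee_pos: [0.5254, -0.0066, 0.3159]
tcp_rot: [0.755, 0.656, -0.0, -0.0]
contact_force: [0.6, -0.3, -1.0]
grip_width: 0.109
```

>>> {"api": "step_arm", "payload": {"rows": "0 0 0.5 0 0 0 0; 0 0 1 0 0 0 0; 0 0 1 0 0 0 0; 0 0 1 0 0 0 0; 0 0 1 0 0 0 0"}}

```text
time_s: 12.3
ee_pos: [0.5254, -0.0066, 0.315]
tcp_rot: [0.755, 0.656, 0.0, -0.0]
contact_force: [0.5, 0.7, -1.3]
grip_width: 0.107
```

>>> {"api": "step_arm", "payload": {"rows": "0 0 0.5 0 0 0 0; 0 0 1 0 0 0 0; 0 0 1 0 0 0 0; 0 0 1 0 0 0 0; 0 0 1 0 0 0 0"}}

```text
time_s: 12.8
ee_pos: [0.5254, -0.0066, 0.3145]
tcp_rot: [0.755, 0.656, 0.0, 0.0]
contact_force: [-0.9, -0.4, 3.1]
grip_width: 0.113
```

>>> {"api": "step_arm", "payload": {"rows": "0 0 0.5 0 0 0 0; 0 0 1 0 0 0 0; 0 0 1 0 0 0 0; 0 0 1 0 0 0 0; 0 0 1 0 0 0 0"}}

```text
time_s: 13.3
ee_pos: [0.5253, -0.0066, 0.3144]
tcp_rot: [0.755, 0.656, 0.001, 0.001]
contact_force: [-3.1, 1.7, 7.4]
grip_width: 0.109
```

>>> {"api": "step_arm", "payload": {"rows": "0 0 -1 0 0 0 0; 0 0 -1.2 0 0 0 4; 0 0 -1.2 0 0 0 12; 0 0 -1.2 0 0 0 22; 0 0 -1.2 0 0 0 26"}}

```text
time_s: 13.8
ee_pos: [0.5254, -0.0066, 0.3136]
tcp_rot: [0.755, 0.656, -0.0, -0.0]
contact_force: [1.0, -0.3, 0.2]
grip_width: 0.303
```

```bash
python3 go.py .525 -.007 .415 -8; python3 -c "
from chk import *
snap('side','s10'); chk('s10',dy=2.5,dz=.0,box=(255,138,295,200),s=14)"
```

```text
t 13.8 pos [ 0.5254 -0.0066  0.3136] yang -8.1 grip 25.9 F [ 1.  -0.3  0.2] j [-0.08 -0.11  1.59  0.    1.66  0.06]
shift [  -0.4   -0.4 -101.4] rot [-0.0007  0.     -0.0014]
notch rel pin x,y,z mm [-2.8  0.  -1. ]
```

View pics/ovp.png

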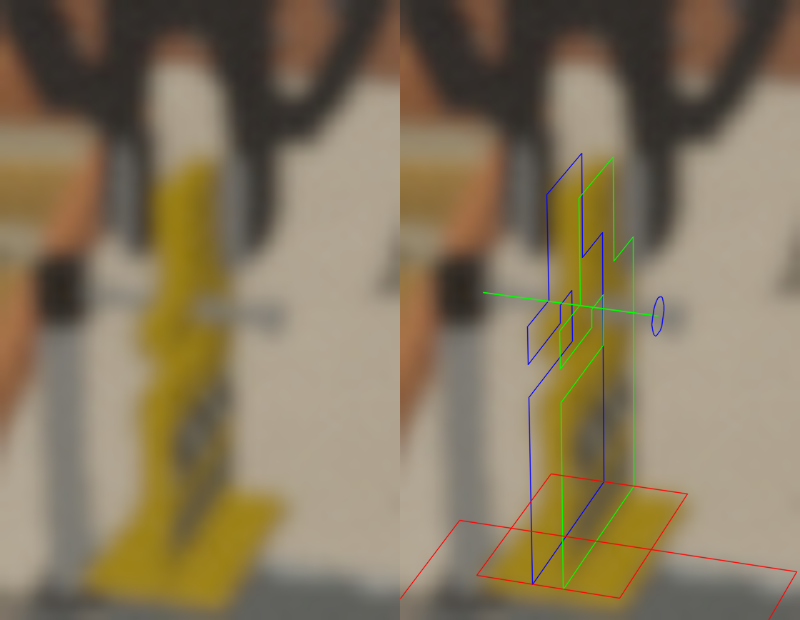

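>>> {"api": "step_arm", "payload": {"rows": "0 0 -8 0 0 0 26; 0 0 -25 0 0 0 26; 0 0 -55 0 0 0 26; 0 0 -90 0 0 0 26; 0 0 -115 0 0 0 26"}}

```text
time_s: 14.35
ee_pos: [0.5251, -0.0066, 0.4323]
tcp_rot: [0.755, 0.656, 0.001, 0.001]
contact_force: [1.4, -0.1, -0.0]
grip_width: 0.305
```

```bash
python3 go.py .4335 -.3245 .33 -22; python3 -c "
from h import *
snap('side','s11'); crop('s11',220,110,340,230,5,'a')"
```

```text
t 14.35 pos [ 0.5251 -0.0066  0.4323] yang -8.1 grip 26.1 F [ 1.4 -0.1 -0. ] j [-0.08 -0.1   1.38  0.    1.87  0.06]
shift [-327.7  -46.4  102.1] rot [ 0.0028 -0.0006  0.243 ]
```

View pics/a.png

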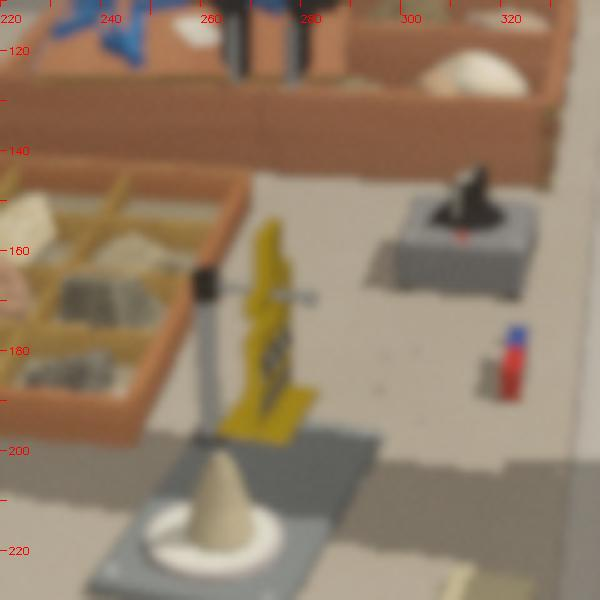

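>>> {"api": "step_arm", "payload": {"rows": "-35 -5 0 0 0 0 34; -80 -11 0 0 0 0.05 34; -127 -18 0 0 0 0.12 34; -174 -25 0 0 0 0.18 34; -222 -31 0 0 0 0.23 34"}}

```text
time_s: 14.9
ee_pos: [0.4626, -0.2235, 0.4298]
tcp_rot: [0.826, 0.564, 0.0, 0.0]
contact_force: [0.7, -0.2, 0.3]
grip_width: 0.403
```

```bash
python3 go.py .4335 -.3245 .33 -22
```

```text
t 14.9 pos [ 0.4626 -0.2235  0.4298] yang -21.4 grip 34.4 F [ 0.7 -0.2  0.3] j [-0.52 -0.13  1.41  0.    1.87 -0.14]
shift [-104.7    9.6   99.8] rot [0.001  0.     0.0112]
```

>>> {"api": "step_arm", "payload": {"rows": "-30 3 20 0 0 0.01 34; -65 6 50 0 0 0.01 34; -90 8 80 0 0 0.01 34; -103 10 98 0 0 0.01 34; -105 10 100 0 0 0.01 34"}}

```text
time_s: 15.4
ee_pos: [0.4338, -0.3246, 0.3259]
tcp_rot: [0.829, 0.559, -0.001, -0.003]
contact_force: [0.3, 0.7, 0.4]
grip_width: 0.396
```

```bash
python3 go.py .4335 -.3245 .232 -22;  python3 -c "
from h import *
snap('side','s12'); snap('top','t12');crop('s12',280,90,345,180,6,'a1');crop('t12',355,200,420,260,6,'a2')
a=cv2.imread('pics/a1.png');b=cv2.imread('pics/a2.png');b=cv2.copyMakeBorder(b,0,180,0,0,0)
cv2.imwrite('pics/a.png',np.hstack([a,b]))"
```

```text
t 15.4 pos [ 0.4338 -0.3246  0.3259] yang -22.0 grip 33.8 F [0.3 0.7 0.4] j [-0.71 -0.06  1.53 -0.    1.68 -0.32]
shift [-0.1  0.2 93.9] rot [-0.0054 -0.0014  0.0006]
```

View pics/a.png

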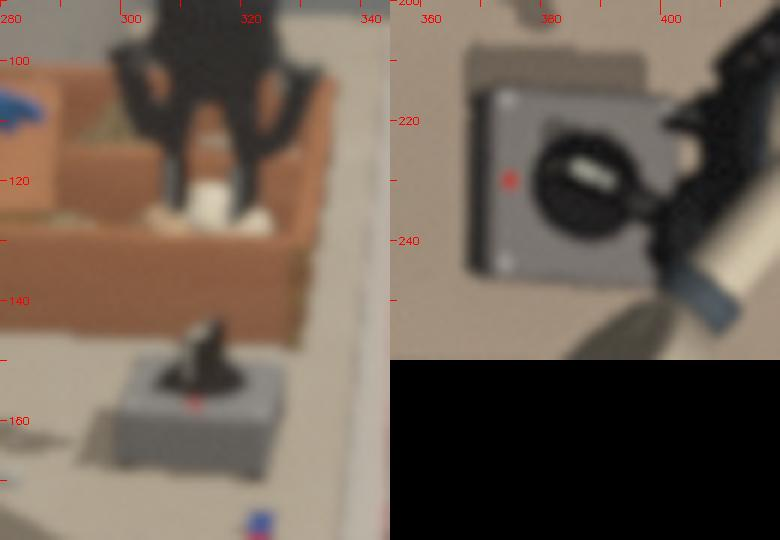

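```bash
python3 -c "
from h import *
d=load('t12')
for o in (0,.5):
  a=atz(d,383.5-o,226.5-o,.08);b=atz(d,391.7-o,231.2-o,.08);c=atz(d,388.2-o,230.5-o,.051); print(a,b,c,np.degrees(np.arctan2((a-b)[0],(a-b)[1])))
s=load('s12'); print(proj(s,[.4335,-.3245,.08]),proj(d,[.4335,-.3245,.08]))
"; python3 -c "
from h import *
crop('s12',298,138,330,175,18,'a1');crop('t12',370,212,405,252,14,'a2')
a=cv2.imread('pics/a1.png')[:560,:400];b=cv2.imread('pics/a2.png')[:560,:400]
a=a[:560];cv2.imwrite('pics/a.png',np.hstack([a,b]))"
```

```text
[ 0.44157634 -0.30251858  0.08      ] [ 0.42851076 -0.32617383  0.08      ] [ 0.43182941 -0.32615704  0.051     ] 28.913325293593665
[ 0.44299624 -0.30109057  0.08      ] [ 0.42992587 -0.32475263  0.08      ] [ 0.43328224 -0.32469632  0.051     ] 28.91524058088051
(np.float64(312.57632258210737), np.float64(144.3544427846966)) (np.float64(391.0764676014953), np.float64(229.46667217774407))
```

View pics/a.png

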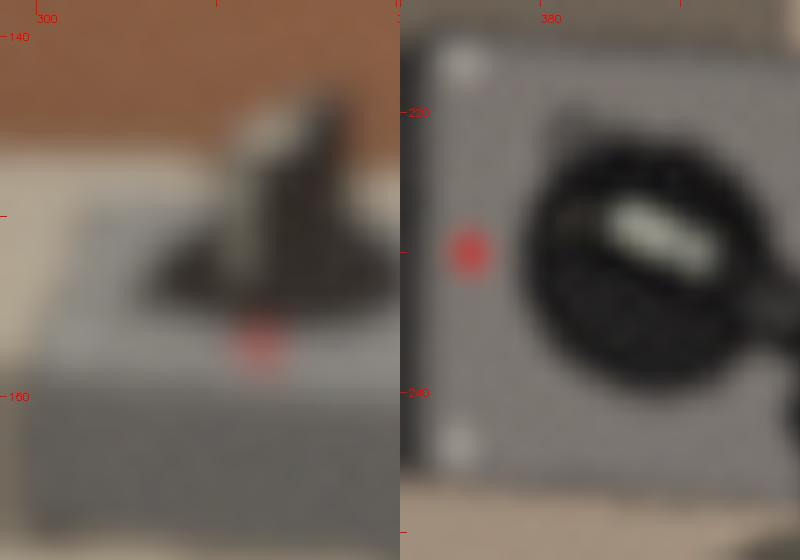

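>>> {"api": "step_arm", "payload": {"rows": "0 0 20 0 0 0.025 34; 0 0 45 0 0 0.025 34; 0 0 70 0 0 0.025 34; 0 0 88 0 0 0.025 34; 0 0 92 0 0 0.025 34"}}

```text
time_s: 16.0
ee_pos: [0.4352, -0.3224, 0.2367]
tcp_rot: [0.835, 0.551, -0.0, -0.001]
contact_force: [-1.6, -0.5, -0.2]
grip_width: 0.4
```

>>> {"api": "step_arm", "payload": {"rows": "0 0 0 0 0 0 20; 0 0 0 0 0 0 0; 0 0 0 0 0 0 0; 0 0 0 0 0 0 0; 0 0 0 0 0 0 0", "squeeze": 40}}

```text
time_s: 16.5
ee_pos: [0.4343, -0.3228, 0.2391]
tcp_rot: [0.835, 0.55, -0.0, -0.001]
contact_force: [-8.6, 6.0, 3.1]
grip_width: 0.126
```

```bash
python3 go.py .4335 -.3245 .232 0;  python3 -c "
from workcell import env; print(env.get_obs()['wrist_torque'])
from h import *
snap('side','s13'); crop('s13',290,100,340,180,8,'a')"
```

```text
t 16.5 pos [ 0.4343 -0.3228  0.2391] yang -23.2 grip 10.8 F [-8.6  6.   3.1] j [-0.7  -0.03  1.65 -0.    1.53 -0.3 ]
shift [-1.9 -0.   7.1] rot [-0.0025 -0.0012 -0.4057]
[ 0.97696873  1.23849683 -0.06424898]
```

View pics/a.png

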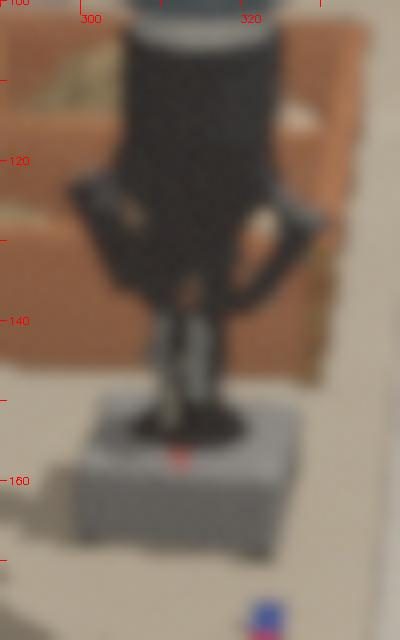

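>>> {"api": "step_arm", "payload": {"rows": "0 -1 0 0 0 -0.05 0; 0 -1.5 0 0 0 -0.13 0; 0 -1.5 0 0 0 -0.22 0; 0 -1.5 0 0 0 -0.3 0; 0 -1.5 0 0 0 -0.35 0"}}

```text
time_s: 17.05
ee_pos: [0.4327, -0.3223, 0.2391]
tcp_rot: [0.726, 0.688, -0.0, -0.001]
contact_force: [-8.8, 5.7, 4.3]
grip_width: 0.131
```

```bash
python3 go.py .4335 -.3245 .232 0;  python3 -c "
from workcell import env; print(env.get_obs()['wrist_torque'])"
```

```text
t 17.05 pos [ 0.4327 -0.3223  0.2391] yang -3.0 grip 11.2 F [-8.8  5.7  4.3] j [-0.7  -0.04  1.66 -0.    1.53 -0.65]
shift [-2.2  0.9  7.1] rot [-0.0028 -0.0014 -0.053 ]
[ 0.91617312  1.46762813 -0.05736448]
```

>>> {"api": "step_arm", "payload": {"rows": "0 -1 0 0 0 -0.03 0; 0 -1.5 0 0 0 -0.05 0; 0 -1.5 0 0 0 -0.07 0; 0 -1.5 0 0 0 -0.07 0; 0 -1.5 0 0 0 -0.07 0"}}

```text
time_s: 17.55
ee_pos: [0.4319, -0.3223, 0.2392]
tcp_rot: [0.703, 0.712, 0.001, -0.0]
contact_force: [-3.2, 5.6, 1.3]
grip_width: 0.13
```

```bash
python3 go.py .4335 -.3245 .232 0;  python3 -c "
from workcell import env; print(env.get_obs()['wrist_torque'])
from h import *
snap('side','s14'); crop('s14',298,130,330,170,14,'a')"
```

```text
t 17.55 pos [ 0.4319 -0.3223  0.2392] yang 0.7 grip 11.1 F [-3.2  5.6  1.3] j [-0.7  -0.04  1.66  0.    1.52 -0.72]
shift [-2.3  1.5  7.2] rot [ 0.0005 -0.0012  0.0127]
[ 0.84753463  0.54294206 -0.98180199]
```

View pics/a.png

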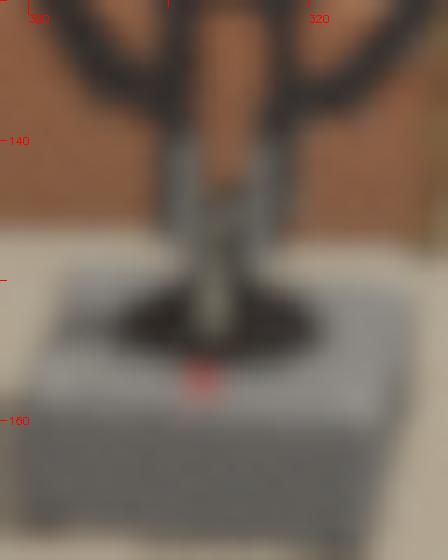

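>>> {"api": "step_arm", "payload": {"rows": "1 0 0 0 0 0.1 0; 1 -0.5 0 0 0 0.24 0; 1 -0.5 0 0 0 0.38 0; 1 -0.5 0 0 0 0.52 0; 1 -0.5 0 0 0 0.66 0"}}

```text
time_s: 18.1
ee_pos: [0.4331, -0.3222, 0.2392]
tcp_rot: [0.896, 0.444, 0.002, 0.003]
contact_force: [10.5, -4.2, -8.4]
grip_width: 0.127
```

```bash
python3 go.py .4314 -.3213 .239 -83;  python3 -c "
from workcell import env; print(env.get_obs()['wrist_torque'])"
```

```text
t 18.1 pos [ 0.4331 -0.3222  0.2392] yang -37.3 grip 10.9 F [10.5 -4.2 -8.4] j [-0.7  -0.04  1.66  0.    1.52 -0.05]
shift [-0.4 -1.9  0.2] rot [ 0.0071 -0.0047  0.7978]
[-0.76669099 -1.82421911  0.07335536]
```

>>> {"api": "step_arm", "payload": {"rows": "0 1 0 0 0 0.14 0; 0 1 0 0 0 0.28 0; 0 1 0 0 0 0.42 0; 0 1 0 0 0 0.56 0; 0 1 0 0 0 0.69 0"}}

```text
time_s: 18.6
ee_pos: [0.4344, -0.324, 0.2393]
tcp_rot: [0.993, 0.115, 0.004, 0.005]
contact_force: [14.8, -13.4, -13.3]
grip_width: 0.123
```

>>> {"api": "step_arm", "payload": {"rows": "0 0 0 0 0 0.06 0; 0 0 0 0 0 0.1 0; 0 0 0 0 0 0.1 0; 0 0 0 0 0 0.1 0; 0 0 0 0 0 0.1 0"}}

```text
time_s: 19.1
ee_pos: [0.4344, -0.3243, 0.2393]
tcp_rot: [0.998, 0.067, 0.005, 0.005]
contact_force: [15.1, -13.0, -12.1]
grip_width: 0.128
```

```bash
python3 go.py .4314 -.3213 .239 -83;  python3 -c "
from workcell import env; print(env.get_obs()['wrist_torque'])
from h import *
snap('side','s15'); snap('top','t15'); crop('s15',298,130,330,170,14,'a1');crop('t15',355,205,415,255,7,'a2')
a=cv2.imread('pics/a1.png')[:350,:400];b=cv2.imread('pics/a2.png')[:350,:400]
cv2.imwrite('pics/a.png',np.hstack([a,b]))"
```

```text
t 19.1 pos [ 0.4344 -0.3243  0.2393] yang -82.3 grip 10.9 F [ 15.1 -13.  -12.1] j [-0.7  -0.04  1.66 -0.    1.51  0.73]
shift [-2.6 -3.4  0.2] rot [ 0.0102 -0.009   0.0127]
[-2.19035684 -2.36042094  0.10392096]
```

View pics/a.png

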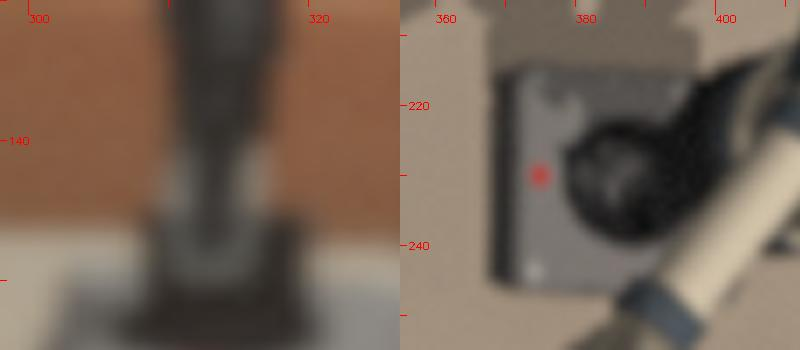

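>>> {"api": "step_arm", "payload": {"rows": "1 1 0.7 0 0 0 0; 2 2 1.5 0 0 0 0; 2 2 1.5 0 0 0 0; 2 2 1.5 0 0 0 0; 2 2 1.5 0 0 0 0"}}

```text
time_s: 19.7
ee_pos: [0.4355, -0.3251, 0.2392]
tcp_rot: [0.998, 0.067, 0.003, 0.003]
contact_force: [2.8, -5.0, 2.4]
grip_width: 0.126
```

>>> {"api": "step_arm", "payload": {"rows": "0 0 0 0 0 0 12; 0 0 0 0 0 0 18; 0 0 0 0 0 0 26; 0 0 0 0 0 0 34; 0 0 0 0 0 0 34"}}

```text
time_s: 20.2
ee_pos: [0.4343, -0.324, 0.2356]
tcp_rot: [0.998, 0.067, -0.0, -0.0]
contact_force: [0.4, -0.0, 0.5]
grip_width: 0.391
```

>>> {"api": "step_arm", "payload": {"rows": "0 0 -8 0 0 0 34; 0 0 -25 0 0 0 34; 0 0 -60 0 0 0 34; 0 0 -100 0 0 0 34; 0 0 -140 0 0 0 34"}}

```text
time_s: 20.7
ee_pos: [0.4342, -0.3239, 0.3774]
tcp_rot: [0.998, 0.067, -0.0, -0.0]
contact_force: [0.4, -0.5, -0.5]
grip_width: 0.397
```

>>> {"api": "step_arm", "payload": {"rows": "-25 0 0 0 0 0 34; -60 0 0 0 0 0 34; -95 0 0 0 0 0 34; -120 0 0 0 0 0 34; -120 0 0 0 0 0 34"}}

```text
time_s: 21.2
ee_pos: [0.3134, -0.3405, 0.3768]
tcp_rot: [0.998, 0.066, 0.0, 0.001]
contact_force: [0.9, -0.4, -0.2]
grip_width: 0.398
```

```bash
python3 go.py .4314 -.3213 .239 -83;  python3 -c "
from h import *
snap('side','s16'); snap('top','t16'); crop('s16',295,130,335,180,10,'a1');crop('t16',360,205,415,255,8,'a2')
a=cv2.imread('pics/a1.png')[:400,:400];b=cv2.imread('pics/a2.png')[:400,:400]
cv2.imwrite('pics/a.png',np.hstack([a,b]))"
```

```text
t 21.2 pos [ 0.3134 -0.3405  0.3768] yang -82.4 grip 34.0 F [ 0.9 -0.4 -0.2] j [-0.9  -0.29  1.63 -0.    1.79  0.54]
shift [119.5  -3.8 137.8] rot [ 0.0016 -0.      0.0097]
```

View pics/a.png

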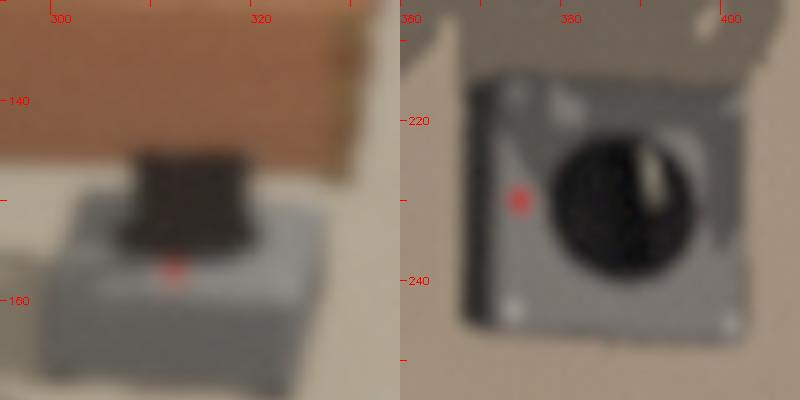

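View pics/s16.png

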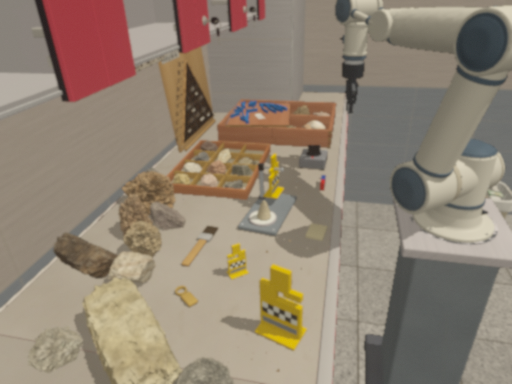

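View pics/t16.png

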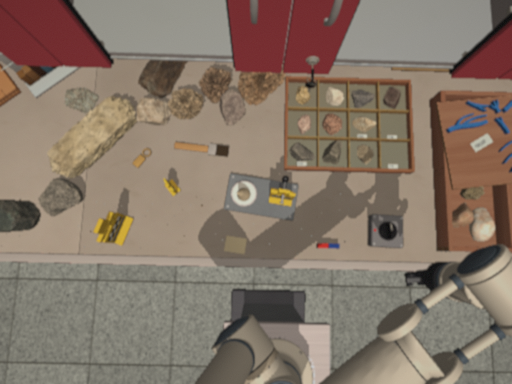

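```bash
python3 -c "
from ov import *
d=load('t16')
for u in((389.0,222.7),(389.6,222.7)):
  a=atz(d,*u,.08);b=atz(d,391.4,231,.08);print(a,b,np.degrees(np.arctan2((a-b)[0],(a-b)[1])))
box=(362,208,412,254);s=10
A=[]
c=np.array([.4335,-.3245,0])
for deg in(60,80,100):
  im=view('t16',box,s); loop(im,d,T(np.radians(-deg-2.),c,[(x*.006,y*.023,.08) for x,y in((-1,-1),(1,-1),(1,1),(-1,1))]),s,box,(0,255,0)); loop(im,d,T(np.radians(-deg-2.),c,[(0,0,.08),(0,.023,.08)]),s,box,(0,0,255)); A.append(im[80:380,130:400])
cv2.imwrite('pics/a.png',np.hstack(A)[:, :800])
box=(255,135,300,205)
s_=load('s16'); crop('s16',250,145,305,210,9,'b')
"
```

```text
[ 0.45307086 -0.31899521  0.08      ] [ 0.42906944 -0.32531226  0.08      ] 75.25444230944333
[ 0.45311538 -0.32075997  0.08      ] [ 0.42906944 -0.32531226  0.08      ] 79.27984692757155
```

View pics/a.png

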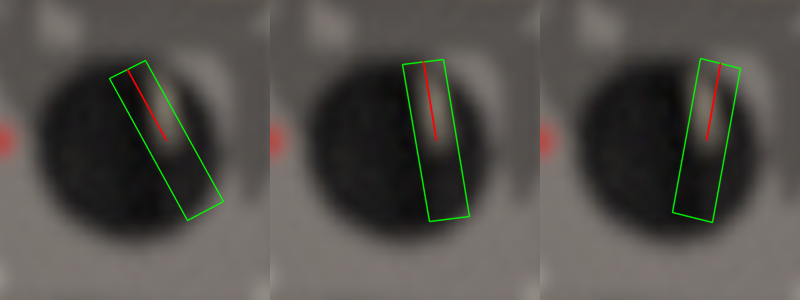

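View pics/b.png

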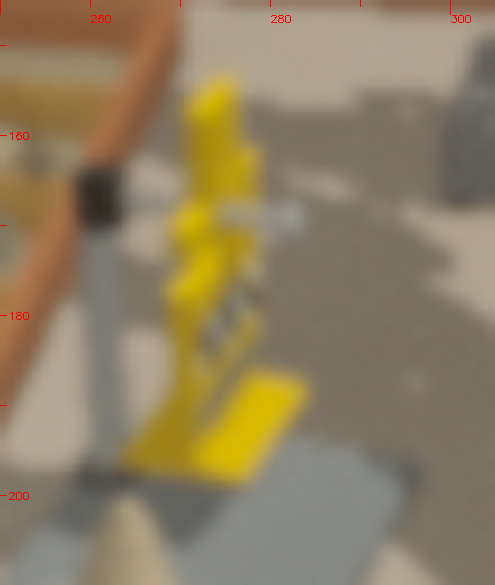

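```bash
python3 -c "
from workcell import env; print(env.get_obs()['contact_force'],env.finish_job())"
```

```text
the job is handed in; nothing more can be done
[ 0.13603482 -0.22394669  0.46108465] None
```

I hung the middle-sized yellow scale plate on the pin, turned the dial back to its off stop, then clockwise to the fourth click. The job was handed in at about 21 s of the 67 s. It reports no verdict, so the checks below are my own.

- **Plate:** I felt the pin touch the slot's inner end, backed off about 3 mm, and lowered until the notch roof took load at the expected height. After letting go, the pictures show the plate upright on the pin, clear of the gripper, and still there in the last picture.
- **Dial:** the torque rose sharply against the stop (about 1 N m), with the white line at the red dot. In the last top picture the 80° outline fits the bar and the 60° and 100° outlines do not. The white line alone measured 75–79°.
- **Other objects:** the fossil, tile, magnet, brush and lens look unmoved in the last pictures. The gripper was clear of everything at hand-in, with force readings near zero.
- **Disagreements:** the side camera placed the held plate about 1 pixel (roughly 3 mm) off the robot's own reading, so I relied on touch for the final fit. While I turned the dial, the gripper saw up to about 24 N of side and down load, because my estimate of the dial's axis was 1–2 mm off. I eased that off before letting go.

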